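# Load the jar mill from its apron

### The job

Load the milling jar onto the jar mill without gripping or lifting it, for it is full and heavy: with the fingertips push the lying jar up the mill's loading apron, staying behind it so that it never runs free or rolls back, until it drops into the trough between the two rollers. Then push the sliding end stop along its rail until its white pad is up against the end of the jar. Leave the jar lying in the trough, let go of everything, and do not disturb the things standing around.

Things in the scene. Friction and masses are not known exactly. Their poses are not given: they have to be found in the camera images.
- mill: Bench jar mill, fixed: two rollers, a drive housing at their right end, a loading apron in front. Origin on the worktop under the middle between the rollers; x from the apron to the rear, y along the rollers to the left, z up. The jar's path is y = 0. Housing: x -58 to 74, y -140 to -66, top z 90 mm. Outer bracket: y 101 to 109, top z 37 mm, but z 67 at x 40 to 66 mm.
- apron: Loading apron, aluminium ramp fixed to the mill, rising at 12 degrees (0.21 rad). Origin at the foot of the slope, on its surface and middle line (mill x -157, z 3 mm); x up the slope, y left, z off the surface. 122 mm long, 104 mm wide between side flanges 16 mm high. It ends at mill x -38, z 28 mm, just before the front roller, which is a bump of 1.5 mm in the jar's path.
- landing (a point): Middle of the level landing before the slope, on its surface (z 3 mm), axes as the mill's; at mill x -181 mm. It runs from mill x -205 to -157 mm between the same flanges, and is closed towards the robot by a lip 3 mm thick whose top is at z 10 mm.
- trough (a point): Where the jar's axis comes to lie between the rollers: mill x 0, y 0, z 57 mm; axes as the mill's. Rollers along y at mill x -22 and +22, axes at z 21 mm, rubber sleeves of radius 12 mm; they turn freely. The jar's axis passes over the front roller at z 63 mm, then drops 6 mm by itself. A rear guard rail (12 mm bar) stands at mill x 54, z 54 mm.
- jar: Full, closed milling jar: cylinder 60 mm in diameter, 90 mm long, smooth white ceramic with a steel lid at one end, 0.5 to 0.9 kg. It lies across the landing at the foot of the apron. Origin at the middle of its axis (z 33 mm at the start); y is the cylinder axis, x and z turn as it rolls. It rolls freely, and back down if let go on the slope.
- end_stop (a joint): Sliding end stop on the mill's rear rail at the left end of the rollers, black with a round white pad. Travel in m: 0 fully out to the left (+y of the mill), grows to 0.052 as it is pushed to the right (-y), towards the jar. Needs about 2 N, stays where it is left, starts between 0 and 0.015.
- stop_pad (a point): Centre of the face of the end stop's white pad (20 mm wide) that meets the jar's end; moves with the stop; axes as the mill's. At travel 0 at mill (0, 81, 57) mm. When it touches the jar, the jar's origin is 45 mm further along -y. Pushed harder, the jar slides along to a fixed pad on the housing, face at mill y -56 mm.
- stop_push (a point): Middle of the end stop's finger face, the ribbed face of its upright tab that looks to the left (+y of the mill), to push on. Tab 32 mm wide (x), 8 mm thick (y), z 48 to 98 mm; this point at z 82 mm, mill x 0, 13 mm to the left of the pad's face. Moves with the stop.
- sample_pot: Bystander, loose, standing beside the apron on its left: white screw-cap pot, 37 x 34 mm. Origin at the centre of its underside. Leave it alone.
- beaker_50: Bystander, loose, standing beside the apron on its right: clear beaker, 45 mm wide, 58 mm tall. Origin at the centre of its underside. Leave it alone.
- vial_white_cap: Bystander, loose, standing beside the apron on its left: clear vial with white cap, 20 x 50 mm. Origin at the centre of its underside. Leave it alone.
- die_body: Bystander, loose, standing beside the apron on its right: steel pellet-die body, a ring 38 mm wide, 36 mm tall. Origin at the centre of its underside. Leave it alone.
- mortar: Bystander, loose, standing on the worktop to the right of the mill: small mortar bowl, 62 mm wide, 28 mm tall. Origin at the centre of its underside. Leave it alone.
- dropper_oil: Bystander, loose, standing on the worktop to the right of the mill: amber bottle with black cap, 30 x 78 mm. Origin at the centre of its underside. Leave it alone.
- glue_stick: Bystander, loose, standing on the worktop to the right of the mill: glue stick standing, white with red cap, 25 x 86 mm. Origin at the centre of its underside. Leave it alone.
There are look-alikes about, which are no part of the job. Of the things that look like the jar, the largest one is meant.

How it is judged:
On the way, in this order (a step that is already met when the one before it is completed fails the run):
1. the jar is being pushed up the slope by the robot (x of jar in the frame of apron between 0.03 and 0.09 m and z of jar in the frame of apron below 0.037 m and (contact force between jar and the fingers above 0.1 N or contact force between jar and the arm above 0.1 N)), for 0.2 s.
2. the jar lies in the trough between the rollers, not touched (x of jar in the frame of mill between -0.006 and 0.006 m and z of jar in the frame of mill between 0.0525 and 0.061 m and angle between the y axis of jar and the y axis of mill, either way round below 0.08 rad and linear speed of jar below 0.03 m/s and contact force between jar and the fingers below 0.02 N and contact force between jar and the arm below 0.02 N), for 0.2 s.
3. the end stop's pad is up against the end of the jar (x of jar in the frame of mill between -0.006 and 0.006 m and z of jar in the frame of mill between 0.0525 and 0.061 m and angle between the y axis of jar and the y axis of mill, either way round below 0.08 rad and y of jar in the frame of stop_pad between -0.049 and -0.041 m), for 0.2 s.
At the end, for the whole second after the job is handed in: The jar lies at rest in the trough on both rollers (axis within 6 mm of the middle between them, within 4 mm of its resting height, parallel to them within 0.08 rad), and the end stop's pad is within 4 mm of the jar's end face (all of step 3 and linear speed of jar below 0.02 m/s and angular speed of jar below 0.3 rad/s); the robot touches nothing.
It fails at once if the jar rolls back or runs free: on the slope, faster than 0.2 m/s with no finger touching it (x of jar in the frame of apron between 0.012 and 0.1 m and linear speed of jar above 0.2 m/s and contact force between jar and the fingers below 0.02 N and contact force between jar and the arm below 0.02 N).
It fails at once if the jar is lifted off the landing, the apron or the rollers by 10 mm or more ((x of jar in the frame of mill below -0.06 m and z of jar in the frame of apron above 0.04 m and x of jar in the frame of apron above 0 m) or (x of jar in the frame of apron below 0 m and z of jar in the frame of mill above 0.044 m) or z of jar in the frame of mill above 0.073 m).
It fails at once if the jar comes off the apron or the mill (z of jar in the frame of mill below 0.026 m or x of jar in the frame of mill above 0.03 m or angle between the y axis of jar and the y axis of mill, either way round above 0.5 rad).
It fails at once if a bystander is moved more than 15 mm or tipped (distance of any of sample_pot, beaker_50, vial_white_cap, die_body, mortar, dropper_oil, glue_stick from where it was at the start of the episode above 0.015 m or angle between any of sample_pot, beaker_50, vial_white_cap, die_body, mortar, dropper_oil, glue_stick's own z axis and vertical above 0.3 rad).
It also fails if it takes over 58 s, if anything falls off the work surface, if the arm or the gripper's body presses on something with over 40 N, if the wrist force passes 120 N, or if a joint passes its speed limit or range.

### The arm

A 7-joint arm with a two-finger parallel gripper is mounted at the origin on a cart in front of the work surface, level with it; the furniture and walls round the work are solid. World frame = base frame: x ahead of the robot, y to its left, z up, the work surface at z = 0. Lengths are in m, angles in rad, forces in N, time in s.
With the tool pointing down it reaches from about 0.35 to 0.775 m from the base axis. Payload 3.1 kg.
Tool frame: the origin (TCP) lies midway between the tips of the shut fingers; the grasp point (between the pads) lies 19 mm behind it; z points along the fingers, y is the line along which they close (so a half turn about z gives the same grasp; the last joint's range is limited). The gripper opens to 85 mm and grips with 20 to 120 N. Pads are 22 mm wide; open, the fingers measure 114 mm over their backs; the gripper's body (76 mm by 85 mm) begins 54 mm behind the grasp point. The pads swing forward as they close: fully open they stand 13 mm farther back than shut.
Start: joints at [1.298, 0.311, 0.014, 1.512, -0.004, 1.319, -0.027], TCP at [0.126, -0.535, 0.231] pointing down, gripper open.
Joint ranges: [-2.7, 2.7], [-0.3, 1.91], [-1.27, 1.3], [0.12, 2.57], [-1.44, 4.58], [0.2, 2.03], [-3.05, 3.05]. Speed limits (rad/s): [2.79, 2.79, 3.14, 3.14, 3.14, 3.14, 3.14].

### API

Orientations are given as a rotation vector (axis times angle).
In Python, from station import r, get_image, calibration, job_done, spotter gives the robot as it stands.
- The arm moves only by the tool arm_command, never from a script. Its argument "increments" is a list of rows, each a list of 3 entries, a list of its own where there are three numbers: the shift along the tool's x, y, z in units of 40 mm (1.0 is 40 mm), then the turn about the tool's z in units of 6 degrees (1.0 is 6 degrees), then the finger opening in mm, from 0 to 85.4. A call has 1 to 10 rows; each row shifts and turns the commanded pose from where the row before left it, along the tool's axes as they then stand; what a row does not reach is not made up. A row lasts 1/12 s, in which the tool goes at most 41.7 mm and 7.16 degrees, less where a joint would pass 70% of its speed; a pose out of reach is approached as far as the arm can. A call is refused whole if a number of a shift passes 1 or a number of a turn 1, either way. A call with a gripper value outside its range is refused whole. The fingers move at their own pace and stop on an object; "squeeze" is the grip in N (left out, the last holds). Time passes only in rows, so rows that do not move let the fingers close. It gives the time, the measured TCP pose, the force, the opening and the grip force at its end, in the units of the state.
- r.sense(): the state, without advancing time (a new reading comes with each control period).
- get_image(name): name is "scene" or "side" or "wrist"; returns (picture, depth): 480x640x3 uint8, red, green, blue; 480x640 float32, m along the optical axis (not along the pixel's ray), 0 where there is no reading.
- calibration(name): a dict with "vertical_fov" (degrees; the focal length in pixels is half the picture's height over the tangent of half this angle, whatever the lens; pixels are square), "cx", "cy" (the principal point, pixels), "dist" ([k1, k2, p1, p2, k3] as OpenCV has them; the pictures are not rectified), "rvec" (rotation vector, rad) and "tvec" (3), from world to camera coordinates, as OpenCV has them. Camera axes: x right, y down, z forward; pixel columns grow to the right and rows downward; lengths in m; the calibration is good to about 2 mm. A picture is of the moment at which its call begins: read the wrist's pose just before it. calibration takes no time and is no camera call; for the wrist camera it gives the pose at the moment of the call.
- job_done(): hands the job in; it is judged then, once.
Trained networks look in the newest picture that a camera, given by its name, has taken for a name from the list of things; names that differ only in an ending like _2 or _b are one class to them, and where a whole thing is asked for, a point or a joint stands for the part that bears it (a point fixed in the world has none). Each returns a list of dicts, best first, with "conf" (0 to 1); they miss things now and then, are a little off and sometimes report something else, mostly with a low value. They report only what shows in the picture. A call takes as long as a camera call. They do not tell look-alikes from the thing itself.
- spotter.spot_in(thing, camera): "extent" ([left, top, width, height] in pixels, round what is visible of it).
- spotter.trace(thing, camera): "region" (480x640 bool, what is visible of it) and "extent" ([left, top, width, height] in pixels, round what is visible of it).
- spotter.mark_of(thing, camera): "pixel" ([column, row] in pixels: a listed point, or the origin of a listed thing).
The state is a dict: "time": time; "joint_pos": joint angles; "joint_velocities": joint speeds; "effort": joint torques, N m; "eef_pos": TCP position; "eef_rot": TCP orientation; "contact_force": force on the tool from outside, world axes, zero at the start; "torque": the same for the moment, N m; "grip_width": opening from 0.0 (shut) to 1.0 (fully open); "finger_force": force on a finger pad.
Only numpy, scipy, OpenCV 4.12 (cv2) and the standard library are available. Lean on these libraries where they do the work, as an engineer would, in place of code of your own. Each camera call takes 0.05 s, during which the arm holds its last target. There are 200 camera calls.

## Working session

There is one attempt and no reset: what is moved stays moved. The work goes in short steps, Python scripts to look and compute and a tool call to move; the robot and the scene stay as the last step left them, time stands still between calls to the robot, and variables do not carry over. Pictures are saved under pics/ and viewed, at most 10 in all, crops included, and the job is handed in when it is done.

Besides the shell and the picture viewer there is one more tool, called after "Request:" as name(argument=value, ...) on one line, values as JSON. arm_command: Moves the arm, as the interface text tells. Its arguments: {"type":"object","properties":{"increments":{"type":"array","items":{"type":"array"}},"squeeze":{"type":"number"}},"required":["increments"]}

```bash
mkdir -p pics
cat > h.py <<'E'
import numpy as np, cv2
from station import r,get_image,calibration,job_done,spotter
def cam(n):
    c=calibration(n); f=240/np.tan(np.radians(c['vertical_fov'])/2)
    K=np.array([[f,0,c['cx']],[0,f,c['cy']],[0,0,1]])
    R=cv2.Rodrigues(np.array(c['rvec'],float))[0]; return K,np.array(c['dist'],float),R,np.array(c['tvec'],float).ravel()
def ray(n,px,C=None):
    K,d,R,t=C or cam(n); p=cv2.undistortPoints(np.array([[px]],float),K,d)[0,0]
    return -R.T@t, R.T@np.array([p[0],p[1],1.])
def at_z(n,px,z):
    o,v=ray(n,px); return o+v*(z-o[2])/v[2]
def at_d(n,px,d):
    o,v=ray(n,px); return o+v*d
def proj(n,P):
    K,d,R,t=cam(n); return cv2.projectPoints(np.array(P,float).reshape(-1,3),cv2.Rodrigues(R)[0],t,K,d)[0][:,0]
def two(a,pa,b,pb):
    A=np.zeros((3,3));B=np.zeros(3);rs=[ray(a,pa),ray(b,pb)]
    for o,v in rs:
        v=v/np.linalg.norm(v);M=np.eye(3)-np.outer(v,v);A+=M;B+=M@o
    return np.linalg.solve(A,B)
E
python3 - <<'E'
from h import *
for n in ['scene','side']:
    im,d=get_image(n); cv2.imwrite(f'pics/{n}0.png',im[:,:,::-1]); np.save(f'{n}d.npy',d)
    print(n,'cam at',ray(n,(320,240))[0].round(3))
    for t in ['jar','landing','trough','stop_pad','stop_push','mill','apron']:
        print(t,[(np.round(m['pixel']),round(m['conf'],2)) for m in spotter.mark_of(t,n)[:4]])
s=r.sense(); print(s['time'],s['eef_pos'],s['eef_rot'])
E
```

```text
scene cam at [-0.122  0.35   0.742]
jar [(array([298., 278.]), 0.7), (array([374., 284.]), 0.61), (array([220., 352.]), 0.57)]
landing [(array([300., 293.]), 0.7), (array([220., 246.]), 0.66)]
trough [(array([246., 232.]), 0.62)]
stop_pad [(array([220., 244.]), 0.63), (array([298., 290.]), 0.37)]
stop_push [(array([214., 239.]), 0.65)]
mill [(array([346., 256.]), 0.65), (array([248., 247.]), 0.64)]
apron []
side cam at [ 0.044 -0.881  1.024]
jar [(array([303., 297.]), 0.85), (array([300., 246.]), 0.68), (array([223., 217.]), 0.56)]
landing [(array([296., 255.]), 0.57), (array([355., 264.]), 0.26)]
trough [(array([346., 201.]), 0.68), (array([347., 219.]), 0.61), (array([416., 353.]), 0.41)]
stop_pad [(array([323., 187.]), 0.6)]
stop_push [(array([317., 182.]), 0.52)]
mill [(array([343., 218.]), 0.74)]
apron [(array([303., 248.]), 0.75), (array([297., 257.]), 0.51)]
0.8 [ 0.12585532 -0.53545432  0.23134306] [3.12055220e+00 3.61821642e-01 3.40890907e-05]
```

View pics/scene0.png

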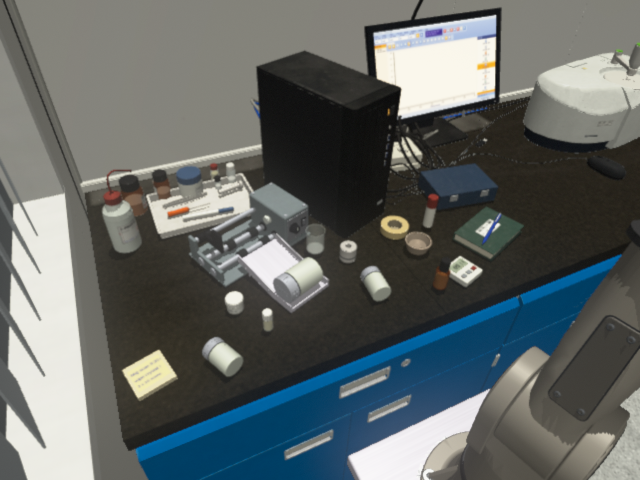

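View pics/side0.png

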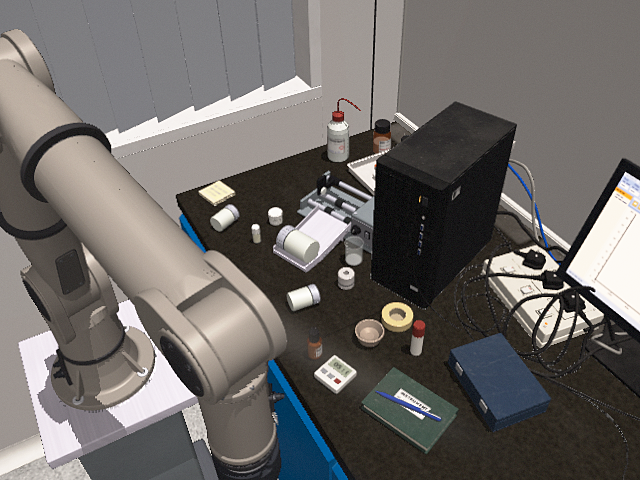

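Run:
```python
from h import *
print('jar',two('scene',(298,278),'side',(300,246)))
print('landing',two('scene',(300,293),'side',(296,255)))
for p in [(346,201),(347,219)]: print('trough',two('scene',(246,232),'side',p))
print('pad',two('scene',(220,244),'side',(323,187)))
print('push',two('scene',(214,239),'side',(317,182)))
print('mill',two('scene',(248,247),'side',(343,218)))
print(at_z('scene',(298,278),.033),at_z('side',(300,246),.033))
```

```text
jar [0.50681119 0.08820663 0.0287531 ]
landing [ 4.94054964e-01  9.09066610e-02 -3.43072123e-04]
trough [0.66926489 0.14827796 0.05386182]
trough [0.67637087 0.13765234 0.02218371]
pad [0.64041261 0.21518524 0.06570508]
push [0.63174989 0.22547378 0.08449846]
mill [0.66254453 0.14698373 0.00723215]
[0.50402136 0.08978395 0.033     ] [0.504064   0.08346639 0.033     ]
```

Jar of the job: scene (298,278), side (300,246), at the foot of the apron. Two smaller look-alikes are at scene (374,284) and (220,352). The mill is yawed about 20° in the world. I'm moving the wrist camera near it.

Request:
arm_command(increments=[[[0.73, -0.44, 0], [0, 0, 0], 50], [[0.73, -0.44, 0], [0, 0, 0], 50], [[0.73, -0.44, 0], [0, 0, 0], 50], [[0.73, -0.44, 0], [0, 0, 0], 50], [[0.73, -0.44, 0], [0, 0, 0], 50], [[0.73, -0.44, 0], [0, 0, 0], 50], [[0.73, -0.44, 0], [0, 0, 0], 50], [[0.73, -0.44, 0], [0, 0, 0], 50], [[0.73, -0.44, 0], [0, 0, 0], 50], [[0.73, -0.44, 0], [0, 0, 0], 50]], squeeze=20)

```text
invalid input at $.increments[0][1]: expected a number
```

Request:
arm_command(increments=[[[0.73, -0.44, 0], [0, 0, 0], 50], [[0.5, -0.6, 0], [0, 0, 0], 50], [[0.13, -0.8, 0], [0, 0, 0], 50], [[0.13, -0.8, 0], [0, 0, 0], 50], [[0.13, -0.8, 0], [0, 0, 0], 50], [[0.13, -0.8, 0], [0, 0, 0], 50], [[0.13, -0.8, 0], [0, 0, 0], 50], [[0.13, -0.8, 0], [0, 0, 0], 50], [[0.13, -0.8, 0], [0, 0, -0.6], 50], [[0, 0, 0], [0, 0, -0.6], 50]])

```text
invalid input at $.increments[0][1]: expected a number
```

Request:
arm_command(increments=[[[0.73, -0.44, 0], 0, 50], [[0.73, -0.44, 0], 0, 50], [[0.73, -0.44, 0], 0, 50], [[0.73, -0.44, 0], 0, 50], [[0.73, -0.44, 0], 0, 50], [[0.73, -0.44, 0], 0, 50], [[0.73, -0.44, 0], 0, 50], [[0.73, -0.44, 0], 0, 50], [[0.73, -0.44, 0], 0, 50], [[0.73, -0.44, 0], 0, 50]], squeeze=20)

```text
time: 1.63
eef_pos: [0.3708, -0.296, 0.2316]
eef_rot: [3.12, 0.361, 0.001]
contact_force: [0.1, -1.1, 0.6]
grip_width: 0.584
finger_force: 0.0
```

Request:
arm_command(increments=[[[0.73, -0.44, 0], 0, 50], [[0.5, -0.6, 0], 0, 50], [[0.13, -0.8, 0], 0, 50], [[0.13, -0.8, 0], 0, 50], [[0.13, -0.8, 0], 0, 50], [[0.13, -0.8, 0], 0, 50], [[0.13, -0.8, 0], 0, 50], [[0.13, -0.8, 0], 0, 50], [[0.13, -0.8, 0], -0.6, 50], [[0, 0, 0], -0.6, 50]])

```text
time: 2.47
eef_pos: [0.3918, -0.0115, 0.2319]
eef_rot: [-3.085, -0.579, -0.002]
contact_force: [0.2, 0.9, -0.4]
grip_width: 0.591
finger_force: 0.0
```

Request:
arm_command(increments=[[[0, 0, 0], 0, 50], [[0, 0, 0], 0, 50], [[0, 0, 0], 0, 50]])

```text
time: 2.72
eef_pos: [0.3925, -0.0204, 0.2313]
eef_rot: [3.092, 0.551, -0.0]
contact_force: [-0.5, 0.0, 0.3]
grip_width: 0.584
finger_force: 0.0
```

Run:
```python
from h import *
s=r.sense(); print(s['time'],s['eef_pos'],s['eef_rot'],s['joint_pos'],s['contact_force'],s['grip_width'])
n='wrist'
im,d=get_image(n); cv2.imwrite('pics/w1.png',im[:,:,::-1]); np.savez('w1.npz',d=d,im=im,**{k:np.array(v) for k,v in calibration(n).items()})
print(ray(n,(320,240)))
for t in ['jar','landing','trough','stop_pad','stop_push','mill']:
    print(t,[(np.round(m['pixel']),round(m['conf'],2)) for m in spotter.mark_of(t,n)[:4]])
```

```text
2.7167 [ 0.39246955 -0.02044081  0.23128775] [ 3.09231183e+00  5.51337579e-01 -5.70600421e-05] [ 0.50213791  0.00367353 -0.49099728  1.87568077  0.00235635  1.2626127
 -1.20748947] [-0.45802817  0.0383533   0.25856064] 0.5837474341467892
(array([0.4530808 , 0.00208682, 0.37424149]), array([-0.2459267 , -0.0973783 , -0.96442728]))
jar [(array([371., 177.]), 0.95), (array([232.,  35.]), 0.86)]
landing []
trough []
stop_pad []
stop_push []
mill []
```

View pics/w1.png

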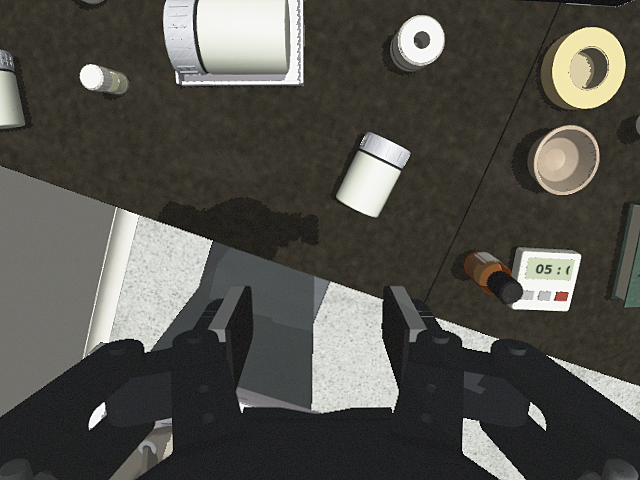

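Wrist view: the jar lies on the landing at (240,35), nearly square to the image, so the tool yaw is about right. The smaller look-alike is at (374,172). Going up and over the apron to see everything.

Request:
arm_command(increments=[[[0.68, -0.21, -0.36], 0, 50], [[0.68, -0.21, -0.36], 0, 50], [[0.68, -0.21, -0.36], 0, 50], [[0.68, -0.21, -0.36], 0, 50], [[0.68, -0.21, -0.36], 0, 50], [[0.68, -0.21, -0.36], 0, 50], [[0.68, -0.21, -0.36], 0, 50], [[0, 0, 0], 0, 50], [[0, 0, 0], 0, 50], [[0, 0, 0], 0, 50]])

```text
time: 3.9
eef_pos: [0.5498, 0.1018, 0.3313]
eef_rot: [3.091, 0.556, -0.003]
contact_force: [-0.4, 0.3, 0.3]
grip_width: 0.583
finger_force: 0.0
```

Run:
```python
from h import *
s=r.sense(); print(s['time'],s['eef_pos'],s['eef_rot'],s['joint_pos'],s['contact_force'],s['grip_width'])
n='wrist'
im,d=get_image(n); cv2.imwrite('pics/w2.png',im[:,:,::-1]); np.savez('w2.npz',d=d,im=im,**{k:np.array(v) for k,v in calibration(n).items()})
print(ray(n,(320,240)))
for t in ['jar','landing','trough','stop_pad','stop_push','mill']:
    print(t,[(np.round(m['pixel'],1),round(m['conf'],2)) for m in spotter.mark_of(t,n)[:4]])
```

```text
3.9 [0.54981894 0.10181038 0.33130973] [ 3.09142386e+00  5.56346404e-01 -3.02485428e-03] [ 0.19550242  0.35857987 -0.59721492  1.26112682  0.1987918   1.58174982
 -1.58441151] [-0.37806394  0.28182318  0.32626583] 0.5831812857225677
(array([0.61033685, 0.12420872, 0.47425881]), array([-0.24721117, -0.09915208, -0.96391803]))
jar [(array([309.8, 232. ]), 0.79), (array([131.8, 259.5]), 0.73)]
landing []
trough [(array([313.8,  70. ]), 0.76)]
stop_pad [(array([244.7,  69.8]), 0.57), (array([600.9, 275.2]), 0.38)]
stop_push [(array([226.1,  65.6]), 0.92)]
mill [(array([311.4,  75.4]), 0.59)]
```

View pics/w2.png

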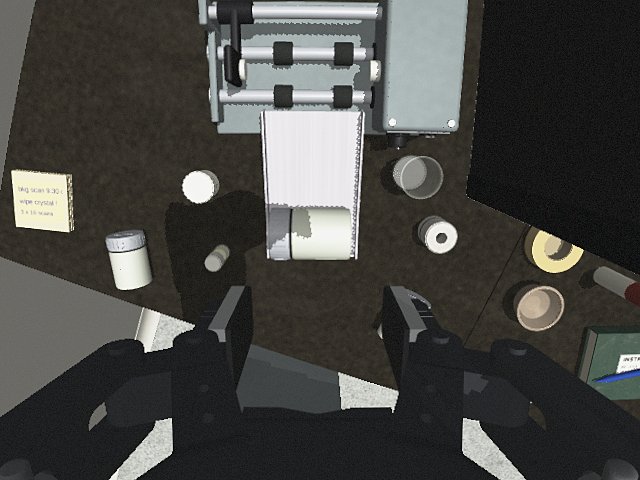

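Wrist view: apron flanges run from (262,112) to (266,258) and (363,112) to (357,258), with the jar at (310,232). Rollers are at rows 97 and 53, the stop tab at (233,65), its pad at (243,69). Computing the mill frame.

Run:
```python
from h import *
z=np.load('w2.npz'); d=z['d']
f=lambda a,h: at_z('wrist',a,h)
L=(f((266,258),.010)+f((357,258),.010))/2
ft=[f((262,112),.044),f((363,112),.044)];T=sum(ft)/2
print('lip mid',L,'top mid',T,'width',np.linalg.norm(ft[0]-ft[1]),np.linalg.norm(f((266,258),.01)-f((357,258),.01)))
fr=[f((222,97),.027),f((360,97),.027)]; rr=[f((222,53),.027),f((360,53),.027)]
print('rollers',fr,rr)
for a in (fr,rr): v=a[0]-a[1]; print('yaw',np.degrees(np.arctan2(-v[0],v[1])))
v=T-L;print('yaw path',np.degrees(np.arctan2(v[1],v[0])),np.linalg.norm(v))
rt=(fr[0]+fr[1]+rr[0]+rr[1])/4
print('stop_push',f((226.1,65.6),.082),'pad',f((244.7,69.8),.057),'trough',f((313.8,70),.057),'jar',f((309.8,232),.033),'mill',f((311.4,75.4),0.))
# jar depth points: fit top line
from h import *
K,dd,R,t=cam('wrist')
vv,uu=np.mgrid[205:262:1,285:352:1]
P=np.array([at_d('wrist',(u,v),d[v,u]) for u,v in zip(uu.ravel()[::3],vv.ravel()[::3])])
top=P[P[:,2]>.055]; print('jar top ridge',len(top),top.mean(0),P[:,2].max())
# rollers/tower heights
for p in [(283,97),(283,53),(233,45),(300,11),(425,60),(312,130),(312,190),(520,60),(480,120)]: print(p,at_d('wrist',p,d[p[1],p[0]]).round(4))
```

```text
lip mid [0.46675261 0.07882382 0.01      ] top mid [0.62821681 0.13633626 0.044     ] width 0.10578652957537515 0.11249052454082388
rollers [array([0.60999324, 0.23426723, 0.027     ]), array([0.6613864, 0.0940703, 0.027    ])] [array([0.65288238, 0.24779861, 0.027     ]), array([0.7030421 , 0.11054182, 0.027     ])]
yaw 20.131845341908512
yaw 20.074544808316116
yaw path 19.60555213133303 0.17474086346652304
stop_push [0.63833288 0.22566288 0.082     ] pad [0.64258172 0.21334334 0.057     ] trough [0.66593743 0.14864098 0.057     ] jar [0.50276256 0.09372906 0.033     ] mill [6.67110100e-01 1.52464962e-01 5.55111512e-17]
jar top ridge 820 [0.50667961 0.08569488 0.06276169] 0.4751895188296553
(283, 97) [0.6322 0.1714 0.0332]
(283, 53) [0.6736 0.1857 0.0352]
(233, 45) [0.6594 0.2287 0.0683]
(300, 11) [0.7111 0.1792 0.0629]
(425, 60) [0.7053 0.0549 0.0917]
(312, 130) [0.6107 0.1307 0.0264]
(312, 190) [0.5464 0.1073 0.012 ]
(520, 60) [ 0.7331 -0.0217  0.1066]
(480, 120) [ 0.686  -0.0381  0.0294]
```

Request:
arm_command(increments=[[[-0.61, 0, 0.2], 0, 50], [[-0.61, -0.05, 0.6], 0, 50], [[-0.61, 0, 0.6], 0, 50], [[-0.61, 0, 0.6], 0, 50], [[-0.61, 0, 0.6], 0, 50], [[0, 0, 0.6], 0, 50], [[0, 0, 0.6], 0, 50], [[0, 0, 0], 0, 50], [[0, 0, 0], 0, 50]])

```text
time: 5.0
eef_pos: [0.4344, 0.0614, 0.1798]
eef_rot: [-3.092, -0.557, 0.003]
contact_force: [0.0, 0.6, 0.4]
grip_width: 0.59
finger_force: 0.0
```

```bash
cat >> h.py <<'E'
O=np.array([.664,.148]);yaw=np.radians(20.1);X=np.array([np.cos(yaw),np.sin(yaw)]);Y=np.array([-X[1],X[0]])
def mill(p): q=np.array(p[:2])-O; return np.array([q@X,q@Y,p[2]]).round(4)
E
python3 - <<'E'
from h import *
s=r.sense(); print(s['time'],s['eef_pos'],mill(s['eef_pos']),np.degrees(2*np.arctan2(s['eef_rot'][1],s['eef_rot'][0])),s['contact_force'])
for p in [(360,270),(390,298),(376,284),(268,330),(235,312)]: print(p,mill(at_z('scene',p,.02)))
im,d=get_image('wrist'); cv2.imwrite('pics/w3.png',im[:,:,::-1])
print([(m['pixel'],mill(at_z('wrist',m['pixel'],.033))) for m in spotter.mark_of('jar','wrist')[:3]])
E
```

```text
5.0 [0.43436966 0.06141066 0.17977299] [-0.2454 -0.0024  0.1798] -339.57943257211423 [0.0169743  0.55153709 0.39824928]
(360, 270) [-0.2371 -0.1211  0.02  ]
(390, 298) [-0.3328 -0.1046  0.02  ]
(376, 284) [-0.2879 -0.1141  0.02  ]
(268, 330) [-0.2208  0.1262  0.02  ]
(235, 312) [-0.1422  0.1441  0.02  ]
[([311.3, 118.2], array([-0.1683,  0.0024,  0.033 ])), ([29.4, 170.4], array([-0.2043,  0.2165,  0.033 ])), ([175.3, 164.4], array([-0.2008,  0.1024,  0.033 ]))]
```

Request:
arm_command(increments=[[[0, 0, 0.6], 0, 50], [[0, 0, 0.6], 0, 50], [[0, 0, 0.6], 0, 50], [[0, 0, 0.6], 0, 50], [[0, 0, 0.6], 0, 50], [[0, 0, 0.5], 0, 50], [[0, 0, 0.3], 0, 50], [[0, 0, 0.2], 0, 50], [[0, 0, 0], 0, 50], [[0, 0, 0], 0, 50]])

```text
time: 5.93
eef_pos: [0.4366, 0.0621, 0.021]
eef_rot: [-3.092, -0.557, -0.003]
contact_force: [-0.2, -0.3, -0.1]
grip_width: 0.588
finger_force: 0.0
```

Run:
```python
from h import *
s=r.sense(); print(s['time'],s['eef_pos'],mill(s['eef_pos']),s['eef_rot'],s['contact_force'])
im,d=get_image('wrist'); cv2.imwrite('pics/w4.png',im[:,:,::-1])
print([(m['pixel'],mill(at_z('wrist',m['pixel'],.033))) for m in spotter.mark_of('jar','wrist')[:3]])
```

```text
5.9333 [0.43664096 0.06205755 0.02099664] [-0.243  -0.0026  0.021 ] [-3.0918017  -0.55692812 -0.00311442] [-0.23754202 -0.33751754 -0.06174831]
[([301.5, 107.3], array([-0.1704,  0.003 ,  0.033 ])), ([573.3, 390.3], array([-0.2762, -0.1052,  0.033 ]))]
```

View pics/w4.png

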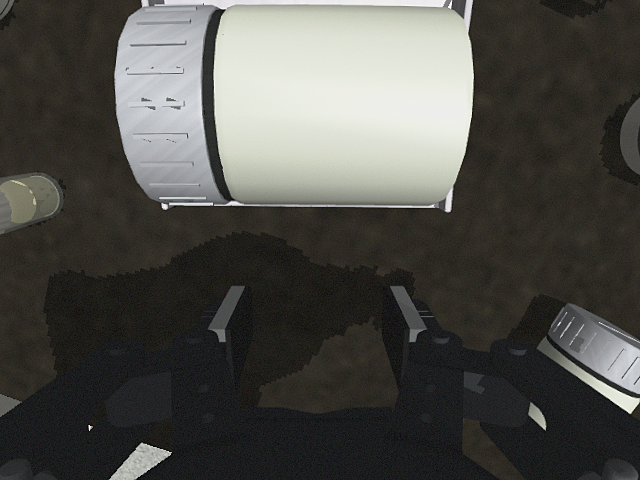

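The jar is just ahead of the fingers, spanning columns 118–472, and square to them. The fingers are about 4 mm right of its middle. Shifting and starting the push.

Request:
arm_command(increments=[[[0.22, -0.04, 0], 0, 50], [[0.22, -0.04, 0], 0, 50], [[0.2, -0.03, 0], 0, 50], [[0.1, 0, 0], 0, 50], [[0.1, 0, 0], 0, 50], [[0.1, 0, 0], 0, 50], [[0.1, 0, 0], 0, 50], [[0.1, 0, -0.02], 0, 50], [[0.1, 0, -0.02], 0, 50], [[0.1, 0, -0.02], 0, 50]])

```text
time: 6.87
eef_pos: [0.4809, 0.083, 0.0218]
eef_rot: [3.09, 0.555, -0.012]
contact_force: [-7.4, -2.4, 4.3]
grip_width: 0.587
finger_force: 3.5
```

Run:
```python
from h import *
s=r.sense(); print(s['time'],mill(s['eef_pos']),s['eef_rot'],s['contact_force'],s['torque'])
im,d=get_image('wrist'); cv2.imwrite('pics/w5.png',im[:,:,::-1])
print([(m['pixel'],mill(at_z('wrist',m['pixel'],.033))) for m in spotter.mark_of('jar','wrist')[:3]])
get_image('scene');print([(m['pixel'],mill(at_z('scene',m['pixel'],.035))) for m in spotter.mark_of('jar','scene')[:3]])
```

```text
6.8667 [-0.1943  0.0019  0.0218] [ 3.09003631  0.55543616 -0.01215329] [-7.37765449 -2.37672482  4.29610927] [-0.62768733  1.26964127 -0.10034303]
[([313.7, 206.6], array([-0.1521,  0.0037,  0.033 ]))]
[([291.9, 273.4], array([-0.1531,  0.0017,  0.035 ])), ([222.3, 354.3], array([-0.2143,  0.2257,  0.035 ])), ([374.6, 283.3], array([-0.2925, -0.1016,  0.035 ]))]
```

View pics/w5.png

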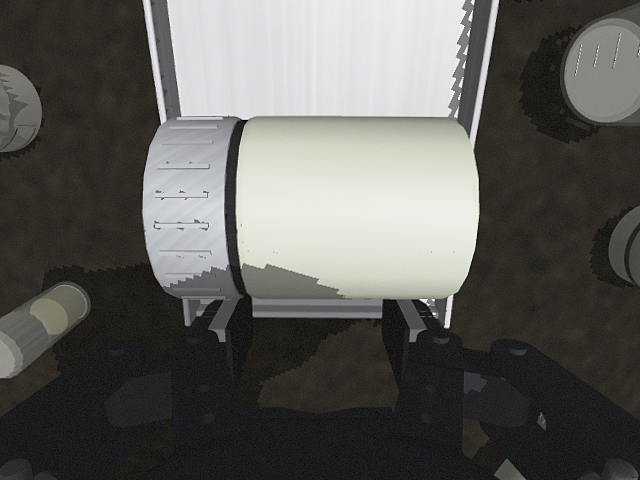

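Both fingers rest on the jar's back and it stays square. Continuing up the slope.

Request:
arm_command(increments=[[[0.1, 0, -0.022], 0, 50], [[0.1, 0, -0.022], 0, 50], [[0.1, 0, -0.022], 0, 50], [[0.1, 0, -0.022], 0, 50], [[0.1, 0, -0.022], 0, 50], [[0.1, 0, -0.022], 0, 50], [[0.1, 0, -0.022], 0, 50], [[0.1, 0, -0.022], 0, 50], [[0.1, 0, -0.022], 0, 50], [[0.1, 0, -0.022], 0, 50]])

```text
time: 7.9
eef_pos: [0.5196, 0.0976, 0.0309]
eef_rot: [3.091, 0.556, -0.007]
contact_force: [-6.4, -2.1, 4.5]
grip_width: 0.589
finger_force: 3.0
```

Request:
arm_command(increments=[[[0.1, 0, -0.022], 0, 50], [[0.1, 0, -0.022], 0, 50], [[0.1, 0, -0.022], 0, 50], [[0.1, 0, -0.022], 0, 50], [[0.1, 0, -0.022], 0, 50], [[0.1, 0, -0.022], 0, 50], [[0.1, 0, -0.022], 0, 50], [[0.1, 0, -0.022], 0, 50], [[0.1, 0, -0.022], 0, 50], [[0.1, 0, -0.022], 0, 50]])

```text
time: 8.73
eef_pos: [0.5573, 0.1116, 0.0397]
eef_rot: [3.091, 0.556, -0.006]
contact_force: [-5.8, -2.0, 3.4]
grip_width: 0.585
finger_force: 3.0
```

Run:
```python
from h import *
s=r.sense(); print(s['time'],mill(s['eef_pos']),s['eef_rot'],s['contact_force'],s['torque'])
im,d=get_image('wrist'); cv2.imwrite('pics/w6.png',im[:,:,::-1])
print([(m['pixel'],mill(at_z('wrist',m['pixel'],.05))) for m in spotter.mark_of('jar','wrist')[:3]])
print([m['extent'] for m in spotter.spot_in('jar','wrist')[:3]])
```

```text
8.7333 [-0.1127  0.0025  0.0397] [ 3.09078086  0.55647699 -0.00648963] [-5.76039569 -2.02834452  3.44192919] [-0.56102622  1.07453263 -0.06835488]
[([312.7, 207.6], array([-0.071 ,  0.0048,  0.05  ])), ([322.1, 10.1], array([-0.009,  0.002,  0.05 ]))]
[[146.5, 114.1, 333.3, 186.1]]
```

Request:
arm_command(increments=[[[0.1, 0, -0.022], 0, 50], [[0.1, 0, -0.022], 0, 50], [[0.1, 0, -0.022], 0, 50], [[0.1, 0, -0.022], 0, 50], [[0.08, 0, -0.018], 0, 50], [[0.08, 0, -0.018], 0, 50], [[0.08, 0, -0.018], 0, 50], [[0.08, 0, -0.018], 0, 50], [[0.08, 0, -0.018], 0, 50], [[0.08, 0, -0.018], 0, 50]])

```text
time: 9.72
eef_pos: [0.5906, 0.1241, 0.0474]
eef_rot: [3.091, 0.557, -0.005]
contact_force: [-5.3, -2.5, 1.1]
grip_width: 0.583
finger_force: 2.4
```

Request:
arm_command(increments=[[[0.06, 0, -0.01], 0, 50], [[0.06, 0, -0.01], 0, 50], [[0.06, 0, -0.01], 0, 50], [[0.06, 0, -0.01], 0, 50]])

```text
time: 10.05
eef_pos: [0.602, 0.1282, 0.0498]
eef_rot: [-3.092, -0.557, -0.003]
contact_force: [-1.5, -1.0, 1.0]
grip_width: 0.585
finger_force: 0.8
```

Run:
```python
from h import *
s=r.sense(); print(s['time'],mill(s['eef_pos']),s['eef_rot'],s['contact_force'],s['torque'])
im,d=get_image('wrist'); cv2.imwrite('pics/w7.png',im[:,:,::-1])
print([(m['pixel'],mill(at_z('wrist',m['pixel'],.06))) for m in spotter.mark_of('jar','wrist')[:3]])
print([m['extent'] for m in spotter.spot_in('jar','wrist')[:3]])
```

```text
10.05 [-0.065   0.0027  0.0498] [-3.09172221 -0.55679059 -0.0032285 ] [-1.52811143 -1.00664114  0.97889504] [-0.22084803  0.25726877 -0.0704669 ]
[([315.4, 207.7], array([-0.0244,  0.0045,  0.06  ]))]
[[144.5, 117.0, 337.3, 184.5]]
```

Nearly over the crest; force has dropped.

Request:
arm_command(increments=[[[0.06, 0, 0], 0, 50], [[0.06, 0, 0], 0, 50], [[0.06, 0, 0], 0, 50], [[0, 0, 0], 0, 50], [[0, 0, 0], 0, 50], [[0, 0, 0], 0, 50]])

```text
time: 10.7
eef_pos: [0.6079, 0.1308, 0.0496]
eef_rot: [-3.092, -0.557, -0.001]
contact_force: [-0.5, 0.4, -0.5]
grip_width: 0.585
finger_force: 0.0
```

Run:
```python
from h import *
s=r.sense(); print(s['time'],mill(s['eef_pos']),s['contact_force'],s['finger_force'])
im,d=get_image('wrist'); cv2.imwrite('pics/w8.png',im[:,:,::-1])
print([(m['pixel'],mill(at_z('wrist',m['pixel'],.057))) for m in spotter.mark_of('jar','wrist')[:3]])
print([m['extent'] for m in spotter.spot_in('jar','wrist')[:3]])
```

```text
10.7 [-0.0586  0.0031  0.0496] [-0.47582501  0.35936998 -0.51027616] 0.0
[([315.8, 145.6], array([0.0015, 0.0042, 0.057 ])), ([527.5, 343.6], array([-0.073 , -0.0791,  0.057 ]))]
[[146.7, 49.0, 333.5, 189.5]]
```

View pics/w8.png

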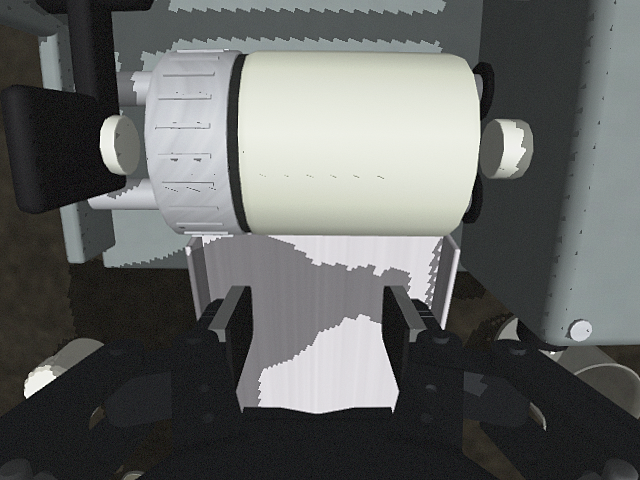

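The jar lies square in the trough. The stop pad at (122,145) is some way left of the jar's end, with the tab left of that. Backing off, rising, shutting the fingers and going over to the left of the tab.

Request:
arm_command(increments=[[[-0.4, 0, 0], 0, 50], [[-0.1, 0, -0.5], 0, 50], [[0, 0, -0.7], 0, 40], [[0, 0, -0.7], 0, 20], [[0, 0, -0.7], 0, 0], [[0, -0.2, -0.4], 0, 0], [[0, -0.7, 0], 0, 0], [[0.3, -0.7, 0], 0, 0], [[0.5, -0.7, 0], 0, 0], [[0.5, -0.5, 0], 0, 0]])

```text
time: 11.68
eef_pos: [0.5974, 0.25, 0.1703]
eef_rot: [-3.089, -0.561, -0.001]
contact_force: [0.6, 0.6, 0.2]
grip_width: 0.001
finger_force: 0.0
```

Request:
arm_command(increments=[[[0.5, -0.25, 0], 0, 0], [[0.15, 0, 0], 0, 0], [[0, 0, 0], 0, 0], [[0, 0, 0], 0, 0], [[0, 0, 0], 0, 0]])

```text
time: 12.1
eef_pos: [0.6194, 0.2632, 0.1694]
eef_rot: [3.091, 0.554, -0.001]
contact_force: [-0.4, -0.1, 1.0]
grip_width: -0.001
finger_force: 0.0
```

Run:
```python
from h import *
s=r.sense(); print(s['time'],mill(s['eef_pos']),s['contact_force'],s['grip_width'],s['eef_rot'])
im,d=get_image('wrist'); cv2.imwrite('pics/w9.png',im[:,:,::-1])
for t,h in [('jar',.057),('stop_pad',.057),('stop_push',.082)]:
  print(t,[(m['pixel'],mill(at_z('wrist',m['pixel'],h)),m['conf']) for m in spotter.mark_of(t,'wrist')[:2]])
```

```text
12.1 [-0.0023  0.1235  0.1694] [-0.44892351 -0.09726275  1.02568885] -0.0014073971136282196 [ 3.09075271e+00  5.53700563e-01 -1.21659505e-03]
jar [([493.8, 226.4], array([0.0021, 0.0051, 0.057 ]), 0.89)]
stop_pad [([400.5, 225.0], array([0.0029, 0.0688, 0.057 ]), 0.93), ([594.8, 390.0], array([-0.1294, -0.0945,  0.057 ]), 0.67)]
stop_push [([389.2, 234.5], array([0.003 , 0.0811, 0.082 ]), 0.92)]
```

View pics/w9.png

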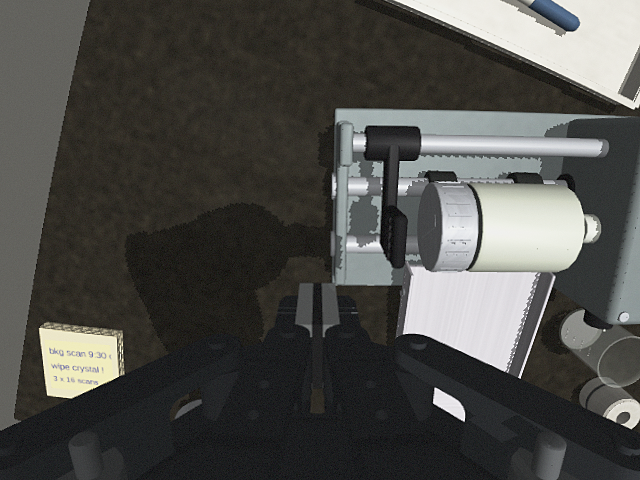

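Pad at mill y 0.069, jar end about 0.050: 19 mm of travel. Lowering beside the tab.

Request:
arm_command(increments=[[[0.05, 0, 0.5], 0, 0], [[0.02, 0, 0.6], 0, 0], [[0, 0, 0.6], 0, 0], [[0, 0, 0.5], 0, 0], [[0, 0, 0.23], 0, 0], [[0, 0, 0], 0, 0], [[0, 0.2, 0], 0, 0], [[0, 0.2, 0], 0, 0], [[0, 0, 0], 0, 0], [[0, 0, 0], 0, 0]])

```text
time: 13.13
eef_pos: [0.6295, 0.2497, 0.074]
eef_rot: [3.092, 0.553, 0.005]
contact_force: [-0.1, 0.6, 0.7]
grip_width: -0.004
finger_force: 0.0
```

Request:
arm_command(increments=[[[0, 0.1, 0], 0, 0], [[0, 0.1, 0], 0, 0], [[0, 0.1, 0], 0, 0], [[0, 0.08, 0], 0, 0], [[0, 0.08, 0], 0, 0], [[0, 0.08, 0], 0, 0], [[0, 0, 0], 0, 0], [[0, 0, 0], 0, 0]])

```text
time: 13.8
eef_pos: [0.6352, 0.2308, 0.0724]
eef_rot: [3.092, 0.557, 0.0]
contact_force: [-1.3, 1.0, 0.5]
grip_width: 0.004
finger_force: 0.5
```

Run:
```python
from h import *
s=r.sense(); print(s['time'],mill(s['eef_pos']),s['contact_force'],s['torque'])
im,d=get_image('wrist'); cv2.imwrite('pics/w10.png',im[:,:,::-1])
for t,h in [('jar',.057),('stop_pad',.057),('stop_push',.082)]:
  print(t,[(m['pixel'],mill(at_z('wrist',m['pixel'],h)),m['conf']) for m in spotter.mark_of(t,'wrist')[:2]])
```

```text
13.8 [0.0015 0.0877 0.0724] [-1.2932057   1.04526701  0.45455757] [ 0.15646838  0.098188   -0.02645591]
jar [([357.8, 313.5], array([-0.0106,  0.0702,  0.057 ]), 0.64), ([509.3, 287.6], array([0.0016, 0.0042, 0.057 ]), 0.55)]
stop_pad [([376.6, 284.9], array([0.0029, 0.0626, 0.057 ]), 0.86)]
stop_push [([355.8, 313.9], array([0.0014, 0.0738, 0.082 ]), 0.89)]
```

Request:
arm_command(increments=[[[0, 0.07, 0], 0, 0], [[0, 0.07, 0], 0, 0], [[0, 0.06, 0], 0, 0], [[0, 0, 0], 0, 0], [[0, 0, 0], 0, 0], [[0, 0, 0], 0, 0]])

```text
time: 14.5
eef_pos: [0.6382, 0.2226, 0.0722]
eef_rot: [3.091, 0.556, 0.0]
contact_force: [-0.2, 1.5, 0.7]
grip_width: -0.001
finger_force: 0.3
```

Run:
```python
from h import *
s=r.sense(); print(s['time'],mill(s['eef_pos']),s['contact_force'],s['torque'])
im,d=get_image('wrist'); cv2.imwrite('pics/w11.png',im[:,:,::-1])
for t,h in [('jar',.057),('stop_pad',.057),('stop_push',.082)]:
  print(t,[(m['pixel'],mill(at_z('wrist',m['pixel'],h)),m['conf']) for m in spotter.mark_of(t,'wrist')[:2]])
```

```text
14.5 [0.0014 0.0789 0.0722] [-0.23006439  1.47736453  0.70562748] [0.08643918 0.08245075 0.03712876]
jar [([490.0, 286.8], array([0.002 , 0.0042, 0.057 ]), 0.65)]
stop_pad [([380.2, 288.9], array([0.0011, 0.0522, 0.057 ]), 0.86)]
stop_push [([354.9, 311.5], array([0.0024, 0.0655, 0.082 ]), 0.56)]
```

View pics/w11.png

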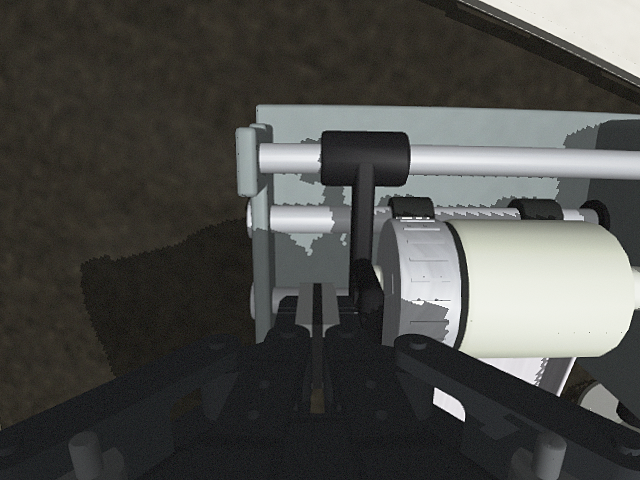

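The pad at (378,272) is within about 2–3 mm of the jar's end at (385,270). Pushing a little more, to contact.

Request:
arm_command(increments=[[[0, 0.04, 0], 0, 0], [[0, 0.04, 0], 0, 0], [[0, 0.04, 0], 0, 0], [[0, 0, 0], 0, 0], [[0, 0, 0], 0, 0]])

```text
time: 15.12
eef_pos: [0.6391, 0.2202, 0.0722]
eef_rot: [-3.09, -0.558, 0.001]
contact_force: [-1.1, 3.6, -1.2]
grip_width: -0.002
finger_force: 1.8
```

Run:
```python
from h import *
s=r.sense(); print(s['time'],mill(s['eef_pos']),s['contact_force'],s['torque'])
im,d=get_image('wrist'); cv2.imwrite('pics/w12.png',im[:,:,::-1])
for t,h in [('jar',.057),('stop_pad',.057),('stop_push',.082)]:
  print(t,[(m['pixel'],mill(at_z('wrist',m['pixel'],h)),m['conf']) for m in spotter.mark_of(t,'wrist')[:2]])
```

```text
15.1167 [0.0014 0.0763 0.0722] [-1.10015856  3.57563259 -1.24460556] [ 7.08553069e-01  2.44698053e-01 -6.39471613e-04]
jar [([482.5, 288.9], array([0.0011, 0.0049, 0.057 ]), 0.72), ([382.4, 284.7], array([0.003 , 0.0488, 0.057 ]), 0.58)]
stop_pad [([379.0, 287.2], array([0.0018, 0.0502, 0.057 ]), 0.72)]
stop_push [([354.5, 313.4], array([0.0016, 0.0629, 0.082 ]), 0.92)]
```

Force doubled and the tool stalled: the pad touches the jar. Backing off to the left, then up.

Request:
arm_command(increments=[[[0, -0.1, 0], 0, 0], [[0, -0.3, 0], 0, 0], [[0, -0.5, 0], 0, 0], [[0, -0.2, 0], 0, 0], [[0, 0, -0.5], 0, 0], [[0, 0, -0.8], 0, 0], [[0, 0, -0.8], 0, 0], [[-0.3, 0, -0.8], 0, 0], [[0, 0, 0], 0, 0], [[0, 0, 0], 0, 0]])

```text
time: 16.15
eef_pos: [0.6144, 0.2566, 0.1919]
eef_rot: [-3.092, -0.557, -0.01]
contact_force: [-0.7, -0.8, -0.9]
grip_width: -0.002
finger_force: 0.0
```

Run:
```python
from h import *
s=r.sense(); print(s['time'],mill(s['eef_pos']),s['contact_force'])
im,d=get_image('wrist'); cv2.imwrite('pics/w13.png',im[110:350,300:640,::-1])
for t,h in [('jar',.057),('stop_pad',.057),('stop_push',.082)]:
  print(t,[(m['pixel'],mill(at_z('wrist',m['pixel'],h)),m['conf']) for m in spotter.mark_of(t,'wrist')[:2]])
```

```text
16.15 [-0.0093  0.119   0.1919] [-0.71375344 -0.75626507 -0.91078957]
jar []
stop_pad [([414.5, 208.8], array([0.0011, 0.0501, 0.057 ]), 0.9), ([559.8, 315.1], array([-0.0818, -0.0705,  0.057 ]), 0.67)]
stop_push [([404.9, 218.1], array([-0.0003,  0.0624,  0.082 ]), 0.87)]
```

View pics/w13.png

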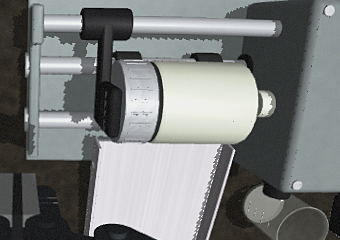

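The jar (crop, 185,100) lies in the trough with the stop's pad against its lid end at (118,100), and the robot is clear of everything.

```bash
python3 -c "
from station import job_done
print(job_done())"
```

```text
the job is handed in; nothing more can be done
None
```

The jar lies in the trough with the end stop's pad against its end, nothing is being touched, and the job was handed in at about 16 s. The hand-in returned no verdict.

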